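# Unlock the strip reader and hold its sprung slide at the index

## Task

Pull the orange interlock plug straight up out of its socket on the strip reader and put it down in the steel tray. Then pull the reader's spring-return sample slide out by its blue handle until the red pointer is level with the white line on the green index clip, and keep it there so that I can swab the strip channel: finish while still holding the slide with the gripper. Do not shift the green clip, and leave the other things on the bench where they are.

Things in the scene. Friction and masses are not known exactly. Their poses are not given: they have to be found in the camera images.
- reader: White strip reader, fixed. Origin on the bench straight below the plug socket's centre; x to its back (the slide comes out along -x), y to its left seen from the robot, z up. Case x -50 to +130, y -70 to +70 mm: deck 45 mm high to x +70, rear block 80 mm high behind. An aluminium scale bar (18 mm high, y +42 to +62) sticks out of the front to x -170.
- socket (a point): Centre of the plug socket's mouth, 55 mm above the bench, on a grey boss (36 mm square, 10 mm high) on the deck. A sprung detent slide in the boss's +y side snaps over a bump on the plug's shank: about 10 N straight up over the first 10 mm pulls it out.
- plug: Interlock plug, about 50 g, in the socket, axes parallel to the reader's. Origin under the centre of its black flange (22 x 28 x 5 mm), at the start 55 mm above the bench; z up. Above: orange grip 14 (x) x 24 mm (y), from 5 to 42 mm. Below: brass shank 12 mm square, 30 mm long, a bump on its +y side; clear of the socket after 30 mm of lift. While in, it locks the slide.
- plug_grip (a point): Centre of the plug's orange grip, 28 mm above the plug's origin, where to pinch it (83 mm above the bench at the start).
- plug_top (a point): Top end of the plug's grip, 42 mm above its origin.
- plug_tip (a point): Lower end of the plug's shank, 30 mm below its origin.
- tray: Square open steel tray, fixed to the bench, outside 140 x 140 x 25 mm, walls and floor 4 mm. Origin at the centre of its underside, z up. Empty; left or right of the reader. The plug may lie or stand in it anyhow, wholly inside the walls.
- slide (a joint): How far the sample slide is pulled out, m: 0 fully in, 0.080 at its end stop. It moves along the reader's -x. A spring pulls it back in, 6 N at 0 rising by 1.2 N per 10 mm; let go, it returns to 0. Pulling it with the plug in moves it only a few mm.
- marker (a joint): Where the green index clip stands on the scale bar, m, same zero and direction as slide: the pointer is level with the white line when slide equals marker. It is set between 0.030 and 0.060 at the start; it slides stiffly (8 N), so do not knock it.
- slide_handle (a point): Grip point of the slide's handle: an upright blue plate 10 mm thick (reader's x), 36 mm wide (reader's y), rising to 85 mm above the bench; this point lies in the middle of its thickness and width, 70 mm above the bench. With the slide in it is at reader x -100, 50 mm in front of the case.
- pointer (a point): Tip of the red pointer on the slide, 22 mm above the bench, at the inner edge of the scale bar (reader x -85, y +41 mm with the slide in).
- mark (a point): Inner end of the white line across the green index clip (clip 10 mm along the scale bar, 24 mm across, top 27 mm above the bench); reader y +42.5 mm. The line is crosswise to the slide's travel.
- slidebox: Wooden microscope-slide box 100 x 85 x 30 mm, loose; origin at its underside. Leave alone; it is beyond the reader from the tray.
- bottle: Amber reagent bottle, diameter 56, 120 mm tall, loose; origin at its underside. Leave alone.
- jar: Clear sample jar with red cap, diameter 60, 70 mm tall, loose; origin at its underside. Leave alone.
- timer: Black bench timer 60 x 70 x 28 mm, loose; origin at its underside. Leave alone.
- dropper: Small white dropper bottle with a blue cap, diameter 36, 60 mm tall, loose; origin at its underside. Leave alone.
Not all that is in view belongs to the job. There is more than one size of the plug; the one meant has the size given above.

How it is judged (in metres and radians):
On the way, in this order (a step that is already met when the one before it is completed fails the run):
1. the plug is out of its socket (z of plug in the frame of socket above 0.034 m), for 0.1 s.
2. the plug lies released in the tray, the slide still in (x of plug_top in the frame of tray between -0.072 and 0.072 m and y of plug_top in the frame of tray between -0.072 and 0.072 m and x of plug_tip in the frame of tray between -0.072 and 0.072 m and y of plug_tip in the frame of tray between -0.072 and 0.072 m and z of plug in the frame of tray below 0.045 m and contact force between plug and tray above 0.05 N and contact force between plug and the fingers below 0.05 N and linear speed of plug below 0.03 m/s and value of joint slide below 0.01 m), for 0.2 s.
At the end, for the whole second after the job is handed in: The gripper's fingers hold the slide (more than 2 N) at rest with its pointer within 5 mm of the clip's line along the travel; the plug lies released and at rest wholly inside the tray; the clip has not been shifted more than 4 mm nor any other thing on the bench more than 25 mm (x of pointer in the frame of mark between -0.005 and 0.005 m and velocity of joint slide between -0.01 and 0.01 m/s and contact force between the fingers and slide above 2 N and contact force between plug and slide below 0.05 N and x of plug_top in the frame of tray between -0.072 and 0.072 m and y of plug_top in the frame of tray between -0.072 and 0.072 m and x of plug_tip in the frame of tray between -0.072 and 0.072 m and y of plug_tip in the frame of tray between -0.072 and 0.072 m and z of plug in the frame of tray below 0.045 m and contact force between plug and tray above 0.05 N and contact force between plug and the fingers below 0.05 N and linear speed of plug below 0.03 m/s and distance of each of slidebox, bottle, jar, timer, dropper from where it was at the start of the episode below 0.025 m and distance of mark from where it was at the start of the episode below 0.004 m); the arm keeps its last pose, push and grip.
It fails at once if the green index clip is shifted (distance of mark from where it was at the start of the episode above 0.004 m).
It fails at once if a bystander is displaced (distance of any of slidebox, bottle, jar, timer, dropper from where it was at the start of the episode above 0.025 m).
It also fails if it takes over 54 s, if anything falls off the work surface, if the arm or the gripper's body presses on something with over 40 N, if the wrist force passes 120 N, or if a joint passes its speed limit or range.

## Robot

A 6-joint arm with a two-finger parallel gripper is mounted at the origin on the work surface. World frame = base frame: x ahead of the robot, y to its left, z up, the work surface at z = 0. Lengths are in m, angles in degrees, forces in N, time in s.
With the tool pointing down it reaches from about 0.4 to 0.825 m from the base axis. Payload 7 kg.
Tool frame: the origin (TCP) lies midway between the tips of the shut fingers; the grasp point (between the pads) lies 19 mm behind it; z points along the fingers, y is the line along which they close (so a half turn about z gives the same grasp; the last joint's range is limited). The gripper opens to 88 mm and grips with 3 to 60 N. Pads are 19 mm wide; open, the fingers measure 130 mm over their backs; the gripper's body (78 mm by 193 mm) begins 47 mm behind the grasp point.
Start: joints at [89.043, 20.546, 0.682, 0, -70.136, -16.507], TCP at [0.203, 0.644, 0.227] pointing down, gripper open.
Joint ranges: [-176.03, 176.03], [-82.01, 121.73], [-58.28, 71.71], [-173.87, 95.51], [-174.79, -0.11], [-173.66, 173.66]. Speed limits (degrees/s): [136.94, 136.94, 172.46, 180, 180, 180].

## Interface

Orientations are given as [roll, pitch, yaw] about the fixed x, y, z axes, in that order (R = Rz(yaw) Ry(pitch) Rx(roll)).
In Python, from plant import get_state, optics, order gives the robot as it stands. The module is installed in compiled form; this text tells all that it offers.
- The arm moves only by the tool send_rows, never from a script. Its argument "moves" is a list of rows, each an object with "slide": the shift along the tool's x, y, z as a fraction of full scale, a list of three; "turn": the turn about the tool's z as a fraction of full scale; "gripper": the opening, from 0 (shut) to 1 (fully open). A call has exactly 5 rows; each row is the pose to reach, as a shift and turn from the pose commanded when the call began, along the tool's axes at that moment; what a row does not reach only later rows make up. Full scale, the value 1, is 150 mm for a shift and 90 degrees for a turn. A row lasts 1/12 s, in which the tool goes at most 41.7 mm and 7.16 degrees, less where a joint would pass 70% of its speed; a pose out of reach is approached as far as the arm can. A call with a number of a shift or a turn outside -1 to 1 is refused whole. A call with a gripper value outside its range is refused whole. The fingers move at their own pace and stop on an object; "newtons" is the grip in N (left out, the last holds). Time passes only in rows, so rows that repeat a pose let the fingers close, or fill a call up. It gives the time, the measured TCP pose, the force, the opening and the grip force at its end, in the units of the state.
- get_state(): the state, without advancing time (a new reading comes with each control period).
- optics.capture(name): name is "scene" or "top" or "wrist"; returns a dict with "img" (420x560x3 uint8, red, green, blue), "intrinsics" (3x3 intrinsics, pixels), "origin" and "attitude" of the camera in the world. Camera axes: x right, y down, z forward; pixel columns grow to the right and rows downward; lengths in m; the calibration is good to about 2 mm. A picture is of the moment at which its call begins. There is no depth.
- order.close_job(): hands the job in; it is judged then, once.
Trained networks look in the newest picture that a camera, given by its name, has taken for a name from the list of things; names that differ only in an ending like _2 or _b are one class to them, and where a whole thing is asked for, a point or a joint stands for the part that bears it (a point fixed in the world has none). Each returns a list of dicts, best first, with "p" (0 to 1); they miss things now and then, are a little off and sometimes report something else, mostly with a low value. They report only what shows in the picture. A call takes as long as a camera call. They do not tell look-alikes from the thing itself.
- optics.look_for(camera, name): "location" ([x, y, z] in m, in world coordinates, good to about 4 mm: the middle of the surface that is visible of it).
The state is a dict: "time_s": time; "joints": joint angles; "qd": joint speeds; "joint_torque": joint torques, N m; "tcp_pos": TCP position; "eef_rot": TCP orientation; "contact_force": force on the tool from outside, world axes, zero at the start; "moment": the same for the moment, N m; "gripper_width": finger opening in m; "gripper_force": force on a finger pad.
Only numpy, scipy, OpenCV 4.12 (cv2) and the standard library are available. Lean on these libraries where they do the work, as an engineer would, in place of code of your own. Each camera call takes 0.05 s, during which the arm holds its last target. There are 200 camera calls.

## Working session

There is one attempt and no reset: what is moved stays moved. The work goes in short steps, Python scripts to look and compute and a tool call to move; the robot and the scene stay as the last step left them, time stands still between calls to the robot, and variables do not carry over. Pictures are saved under pics/ and viewed, at most 10 in all, crops included, and the job is handed in when it is done.

Besides the shell and the picture viewer there is one more tool, called after "Request:" by a JSON object that holds its "name" and its "arguments". send_rows: Moves the arm, as the interface text tells. Shift numbers are shares of 150 mm and turn numbers shares of 90 degrees, none past 1 either way. Its arguments: {"type":"object","properties":{"moves":{"type":"array"},"newtons":{"type":"number"}},"required":["moves"]}

```bash
mkdir -p pics
cat > h.py <<'E'
from plant import get_state, optics, order
import numpy as np, cv2
from scipy.spatial.transform import Rotation as R
def snap(c,f):
    d=optics.capture(c); cv2.imwrite('pics/'+f,d['img'][:,:,::-1])
    np.savez('pics/'+f+'.npz',**d); return d
def Rc(d):
    a=np.array(d['attitude'],float)
    return a if a.shape==(3,3) else R.from_euler('xyz',a,degrees=True).as_matrix()
def atz(d,u,v,z):
    r=Rc(d)@np.linalg.solve(np.array(d['intrinsics']),[u,v,1]); o=np.array(d['origin'])
    return o+r*(z-o[2])/r[2]
def proj(d,p):
    q=np.array(d['intrinsics'])@(Rc(d).T@(np.array(p)-d['origin'])); return q[:2]/q[2]
E
python3 - <<'E'
from h import *
print(get_state())
for c in('top','scene'):
    d=snap(c,c+'1.png'); print(c,d['origin'],d['attitude'])
    for n in('reader','plug','socket','tray','slide','marker','slide_handle','pointer','mark','plug_grip','plug_top','slidebox','bottle','jar','timer','dropper'):
        print(n,[(np.round(x['location'],3).tolist(),round(x['p'],2)) for x in optics.look_for(c,n)])
E
```

```text
{'time_s': 0.0, 'joints': array([ 8.90423467e+01,  2.05920709e+01,  6.33457529e-01, -2.10903858e-02,
       -7.01352136e+01, -1.65070726e+01]), 'qd': array([-0.02836432, -0.0387477 , -0.01121067,  0.05915863, -0.02947835,
        0.02471934]), 'joint_torque': array([ 1.92509484e-03, -5.82718456e+01,  2.93036610e+01,  6.99671879e+00,
        6.81074336e-03, -1.57251966e-04]), 'tcp_pos': array([0.20245096, 0.64340898, 0.22561005]), 'eef_rot': array([ 1.79904406e+02, -7.65310598e-03, -1.74719023e+01]), 'contact_force': array([-0.235796  , -1.02781296,  0.13605681]), 'moment': array([-0.05324804, -0.00665497, -0.01400936]), 'gripper_force': 0.0, 'gripper_width': 0.08773516034409846}
top [ 0.38146497 -0.01320353  1.19014293] [-172.85547095    0.20731419  -89.69048634]
reader [([0.631, -0.006, 0.048], 0.74), ([0.366, -0.124, 0.041], 0.53)]
plug [([0.546, -0.162, 0.088], 0.68), ([0.603, -0.012, 0.093], 0.52)]
socket [([0.633, -0.006, 0.047], 0.58)]
tray [([0.441, -0.338, 0.006], 0.95)]
slide [([0.531, 0.005, 0.016], 0.86)]
marker [([0.362, 0.128, 0.028], 0.75), ([0.426, 0.335, 0.028], 0.66)
[... 982 characters left out ...]
0.35)]
marker [([0.685, -0.037, 0.049], 0.68), ([0.492, 0.076, 0.031], 0.63)]
slide_handle [([0.514, 0.006, 0.044], 0.85)]
pointer [([0.513, 0.009, 0.041], 0.92)]
mark []
plug_grip [([0.558, -0.172, 0.062], 0.9), ([0.618, -0.017, 0.073], 0.78), ([0.628, 0.113, 0.034], 0.68), ([0.376, -0.138, 0.034], 0.48)]
plug_top [([0.618, -0.011, 0.076], 0.76), ([0.553, -0.173, 0.062], 0.64), ([0.631, 0.118, 0.036], 0.54)]
slidebox [([0.443, 0.323, 0.025], 0.62)]
bottle [([0.671, 0.282, 0.064], 0.78), ([0.513, 0.007, 0.041], 0.16)]
jar [([0.658, -0.333, 0.066], 0.96), ([0.491, 0.07, 0.032], 0.38)]
timer [([0.513, 0.009, 0.039], 0.69), ([0.373, 0.114, 0.029], 0.61)]
dropper [([0.376, -0.135, 0.033], 0.74)]
```

View pics/top1.png

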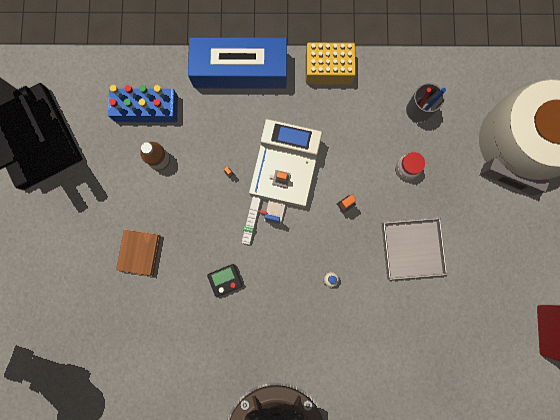

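View pics/scene1.png

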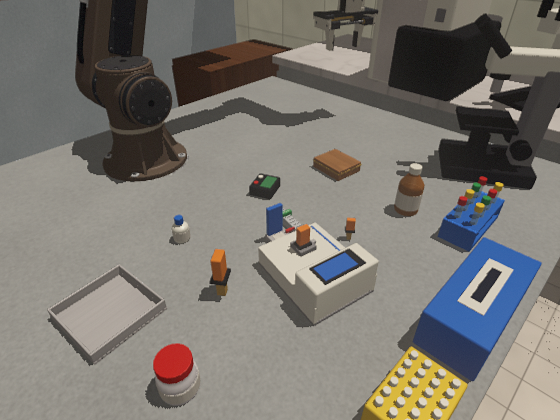

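The top view shows the plug in its socket at (282,177), with decoys at (347,203) and (228,171). The tray is at (415,250), to the right, and the clip is on the bar at (248,230). The scene view agrees with this. Next I'll zoom in on the reader.

Run:
```python
import cv2
i=cv2.imread('pics/top1.png')[112:252,225:355]
cv2.imwrite('pics/crop1.png',cv2.resize(i,None,fx=4.2,fy=4.2,interpolation=cv2.INTER_CUBIC))
```

```text
(no output)
```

View pics/crop1.png

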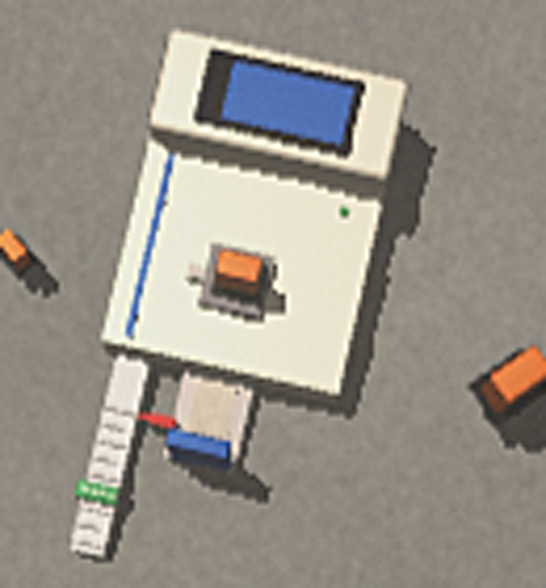

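```bash
cat > fit.py <<'E'
from h import *
from scipy.optimize import least_squares
d=dict(np.load('pics/top1.png.npz'))
O=[(-50,70,45,103,342),(-50,-70,45,341,394),(130,70,80,170,30),(130,-70,80,406,83),(-170,62,18,72,552),(-170,42,18,102,557),(70,70,80,150,127)]
def pt(t,x,y,z): c,s=np.cos(t[2]),np.sin(t[2]); return [t[0]+(c*x-s*y)/1e3,t[1]+(s*x+c*y)/1e3,z/1e3]
f=lambda t:np.concatenate([proj(d,pt(t,*o[:3]))-[225+o[3]/4.2-.4,112+o[4]/4.2-.4] for o in O])
r=least_squares(f,[.6,-.01,-.22]); t=r.x
print(t,np.degrees(t[2]),np.round(r.fun,1))
for n,u,v,z in(('plugtop',240,268,.097),('handle',198,447,.085),('clip',97,492,.027),('pointer',145,419,.022),('decoy',517,380,.1)):
    p=atz(d,225+u/4.2-.4,112+v/4.2-.4,z); q=p[:2]-t[:2]; c,s=np.cos(t[2]),np.sin(t[2])
    print(n,np.round(p,4),'reader',np.round([c*q[0]+s*q[1],-s*q[0]+c*q[1]],4)*1e3)
for n,u,v in(('tl',385,221),('tr',438,220),('br',446,277),('bl',391,280)): print(n,atz(d,u,v,.025))
E
python3 fit.py
```

```text
[ 0.6073216  -0.01049016 -0.21877362] -12.534805116917978 [-0.3  0.1 -0.4  0.4  0.1 -0.5  1.1 -0.5 -0.2 -0.1  0.6  0.5 -0.9  0.2]
plugtop [ 0.6069 -0.0108  0.097 ] reader [-0.4 -0.4]
handle [0.5086 0.0119 0.085 ] reader [-101.2    0.5]
clip [0.4888 0.0716 0.027 ] reader [-133.5   54.4]
pointer [0.5322 0.0445 0.022 ] reader [-85.2  37.4]
decoy [ 0.5447 -0.1625  0.1   ] reader [ -28.2 -162. ]
tl [ 0.50962986 -0.26326669  0.025     ]
tr [ 0.51273263 -0.3925889   0.025     ]
br [ 0.3748821  -0.40692809  0.025     ]
bl [ 0.36701346 -0.27459082  0.025     ]
```

Request:
{"name": "send_rows", "arguments": {"moves": [{"slide":[0.2,0.17,-0.03],"turn":0,"gripper":1},{"slide":[0.4,0.34,-0.06],"turn":0,"gripper":1},{"slide":[0.6,0.52,-0.09],"turn":0,"gripper":1},{"slide":[0.8,0.69,-0.12],"turn":0,"gripper":1},{"slide":[1,0.86,-0.15],"turn":0,"gripper":1}]}}

```text
time_s: 2.12
tcp_pos: [0.3075, 0.4741, 0.2493]
eef_rot: [-180.0, -0.0, -17.4]
contact_force: [0.2, 0.6, -1.0]
gripper_width: 0.0875
gripper_force: 0.0
```

Request:
{"name": "send_rows", "arguments": {"moves": [{"slide":[0.2,0.17,0],"turn":0,"gripper":1},{"slide":[0.4,0.34,0],"turn":0,"gripper":1},{"slide":[0.6,0.52,0],"turn":0,"gripper":1},{"slide":[0.8,0.69,0],"turn":0,"gripper":1},{"slide":[1,0.86,0],"turn":0,"gripper":1}]}}

```text
time_s: 2.53
tcp_pos: [0.4119, 0.306, 0.2495]
eef_rot: [-179.9, -0.0, -17.4]
contact_force: [1.3, 1.0, -0.0]
gripper_width: 0.0878
gripper_force: 0.0
```

Request:
{"name": "send_rows", "arguments": {"moves": [{"slide":[0.2,0.17,0],"turn":0.08,"gripper":1},{"slide":[0.4,0.34,0],"turn":0.16,"gripper":1},{"slide":[0.6,0.52,0],"turn":0.24,"gripper":1},{"slide":[0.8,0.69,0],"turn":0.32,"gripper":1},{"slide":[0.8,0.69,0],"turn":0.4,"gripper":1}]}}

```text
time_s: 2.95
tcp_pos: [0.4969, 0.1681, 0.2492]
eef_rot: [180.0, -0.1, -53.9]
contact_force: [-1.5, 2.0, -0.6]
gripper_width: 0.0874
gripper_force: 0.0
```

```bash
cat >> h.py <<'E'
READER=(0.6073,-0.0105,np.radians(-12.53))
def rp(x,y,z):
    t=READER; c,s=np.cos(t[2]),np.sin(t[2]); return np.array([t[0]+c*x-s*y,t[1]+s*x+c*y,z])
def go(p,yaw=None):
    s=get_state(); M=R.from_euler('xyz',s['eef_rot'],degrees=True).as_matrix()
    print('t',s['time_s'],'tcp',np.round(s['tcp_pos'],4),'rpy',np.round(s['eef_rot'],2),'j',np.round(s['joints'],0),'F',np.round(s['contact_force'],1),'w',round(s['gripper_width'],4))
    print('slide',np.round(M.T@(np.array(p)-s['tcp_pos'])/.15,3),'turn',None if yaw is None else ((s['eef_rot'][2]-yaw+180)%360-180)/90)
E
python3 -c "
from h import *
go(rp(-.02,0,.23),-102.53)"
```

```text
t 2.95 tcp [0.4969 0.1681 0.2492] rpy [ 1.7998e+02 -6.0000e-02 -5.3880e+01] j [ 40.   5. -16.   0. -68.  -4.] F [-1.5  2.  -0.6] w 0.0874
slide [1.295 0.195 0.129] turn 0.5405151561064764
```

Request:
{"name": "send_rows", "arguments": {"moves": [{"slide":[0.2,0.04,0],"turn":0.07,"gripper":1},{"slide":[0.4,0.08,0],"turn":0.15,"gripper":1},{"slide":[0.6,0.12,0],"turn":0.22,"gripper":1},{"slide":[0.8,0.16,0],"turn":0.29,"gripper":1},{"slide":[1,0.2,0],"turn":0.36,"gripper":1}]}}

```text
time_s: 3.37
tcp_pos: [0.5609, 0.0334, 0.2493]
eef_rot: [-180.0, 0.0, -86.0]
contact_force: [0.9, 1.1, -0.3]
gripper_width: 0.0878
gripper_force: 0.0
```

```bash
python3 -c "
from h import *
go(rp(-.02,0,.23),-102.53)"
```

```text
t 3.3667 tcp [0.5609 0.0334 0.2493] rpy [-1.7997e+02  1.0000e-02 -8.5970e+01] j [ 23.   9. -12.   0. -69. -19.] F [ 0.9  1.1 -0.3] w 0.0878
slide [ 0.276 -0.16   0.129] turn 0.18398344327022945
```

Request:
{"name": "send_rows", "arguments": {"moves": [{"slide":[0.07,-0.04,0.03],"turn":0.06,"gripper":1},{"slide":[0.14,-0.08,0.06],"turn":0.12,"gripper":1},{"slide":[0.28,-0.16,0.13],"turn":0.18,"gripper":1},{"slide":[0.28,-0.16,0.13],"turn":0.184,"gripper":1},{"slide":[0.28,-0.16,0.13],"turn":0.184,"gripper":1}]}}

```text
time_s: 3.78
tcp_pos: [0.5874, -0.0062, 0.2287]
eef_rot: [179.9, -0.0, -102.3]
contact_force: [-0.1, 0.7, 0.1]
gripper_width: 0.0876
gripper_force: 0.0
```

Run:
```python
from h import *
d=snap('wrist','wrist1.png'); print(d['origin'],d['attitude'])
for n in('plug','plug_top','pointer','mark','slide_handle'):
    print(n,[(np.round(x['location'],4).tolist(),round(x['p'],2)) for x in optics.look_for('wrist',n)])
for n,p in(('plugtop',rp(0,0,.097)),('handle',rp(-.1,0,.085)),('clip',rp(-.1335,.0545,.027)),('ptr',rp(-.085,.041,.022)),('bar',rp(-.17,.042,.018)),('bar2',rp(-.17,.062,.018)),('deckL',rp(-.05,.07,.045)),('deckR',rp(-.05,-.07,.045))): print(n,proj(d,p))
go(rp(0,0,.095),-102.53)
```

```text
[ 0.571554   -0.07706034  0.38792361] [ 1.64347948e+02 -7.50015522e-02  1.67713354e+02]
plug [([0.5519, -0.1543, 0.0473], 0.64), ([0.609, -0.0136, 0.0996], 0.56)]
plug_top [([0.548, -0.1551, 0.0535], 0.88), ([0.6075, -0.0119, 0.0932], 0.79), ([0.3773, -0.1218, 0.0367], 0.55), ([0.5221, 0.0054, 0.0181], 0.35)]
pointer [([0.5221, 0.0034, 0.0147], 0.91)]
mark [([0.4883, 0.0743, 0.0246], 0.79)]
slide_handle [([0.5254, 0.0097, 0.018], 0.64)]
plugtop [255.20706349 196.7317706 ]
handle [369.56327044 193.86420772]
clip [383.72469818 230.42485803]
ptr [338.76466697 216.96208372]
bar [415.60437633 217.03214526]
bar2 [413.667632   234.21016401]
deckL [307.43197067 249.93459956]
deckR [311.1814363 110.9568737]
t 4.0833 tcp [ 0.5874 -0.0046  0.2302] rpy [-1.7995e+02  3.0000e-02 -1.0215e+02] j [ 19.  12. -10.   0. -67. -31.] F [-0.  -0.1 -0.3] w 0.0875
slide [ 0.011 -0.137  0.901] turn 0.004228690270186537
```

View pics/wrist1.png

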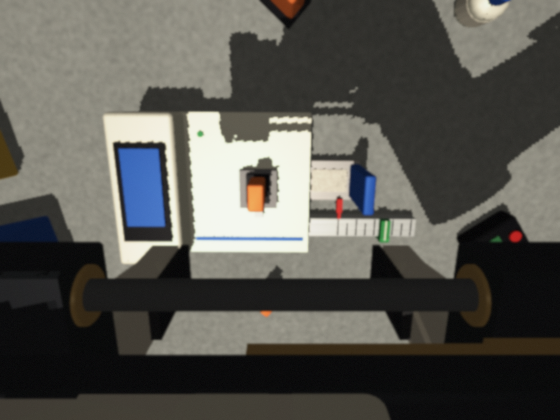

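Predictions and the picture agree: plug at (256,195), clip at (384,230), handle at (363,190). I'm descending with the gripper half open.

Request:
{"name": "send_rows", "arguments": {"moves": [{"slide":[0.01,-0.14,0.1],"turn":0.004,"gripper":0.5},{"slide":[0.01,-0.14,0.3],"turn":0.004,"gripper":0.5},{"slide":[0.01,-0.14,0.5],"turn":0.004,"gripper":0.5},{"slide":[0.01,-0.14,0.7],"turn":0.004,"gripper":0.5},{"slide":[0.01,-0.14,0.75],"turn":0.004,"gripper":0.5}]}}

```text
time_s: 4.5
tcp_pos: [0.6048, -0.0111, 0.1127]
eef_rot: [179.7, -0.1, -102.6]
contact_force: [-1.1, -0.3, -1.2]
gripper_width: 0.06
gripper_force: 0.0
```

Run:
```python
from h import *
go(rp(0,0,.067),-102.53)
d=snap('wrist','wrist2.png')
hsv=cv2.cvtColor(d['img'],cv2.COLOR_RGB2HSV)
print(proj(d,rp(0,0,.097)))
```

```text
t 4.5 tcp [ 0.6048 -0.0111  0.1127] rpy [ 1.7966e+02 -1.1000e-01 -1.0259e+02] j [ 17.  20. -17.  -0. -54. -30.] F [-1.1 -0.3 -1.2] w 0.06
slide [-0.008 -0.017  0.304] turn -0.000664348015701282
[274.48869164 251.42389631]
```

View pics/wrist2.png

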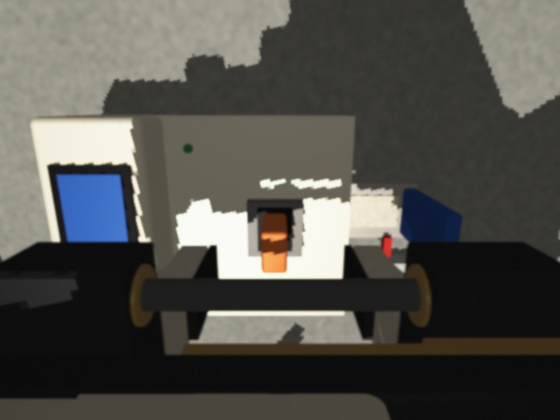

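The plug's grip (274,245) is nearly centred between the fingers. The 2–3 mm offset matches the computed correction.

Request:
{"name": "send_rows", "arguments": {"moves": [{"slide":[0,-0.017,0.1],"turn":0,"gripper":0.5},{"slide":[0,-0.017,0.2],"turn":0,"gripper":0.5},{"slide":[0,-0.017,0.3],"turn":0,"gripper":0.5},{"slide":[0,-0.017,0.3],"turn":0,"gripper":0.5},{"slide":[0,-0.017,0.3],"turn":0,"gripper":0.3}], "newtons": 35}}

```text
time_s: 4.97
tcp_pos: [0.6108, -0.0115, 0.0734]
eef_rot: [-180.0, -0.0, -102.5]
contact_force: [0.5, -0.3, 0.2]
gripper_width: 0.0405
gripper_force: 0.0
```

Request:
{"name": "send_rows", "arguments": {"moves": [{"slide":[0,0,0],"turn":0,"gripper":0},{"slide":[0,0,0],"turn":0,"gripper":0},{"slide":[0,0,0],"turn":0,"gripper":0},{"slide":[0,0,0],"turn":0,"gripper":0},{"slide":[0,0,0],"turn":0,"gripper":0}], "newtons": 35}}

```text
time_s: 5.38
tcp_pos: [0.6096, -0.0116, 0.0725]
eef_rot: [180.0, 0.0, -102.6]
contact_force: [-2.7, 1.1, 5.1]
gripper_width: 0.0139
gripper_force: 34.9
```

Request:
{"name": "send_rows", "arguments": {"moves": [{"slide":[0,0,-0.03],"turn":0,"gripper":0},{"slide":[0,0,-0.08],"turn":0,"gripper":0},{"slide":[0,0,-0.15],"turn":0,"gripper":0},{"slide":[0,0,-0.25],"turn":0,"gripper":0},{"slide":[0,0,-0.35],"turn":0,"gripper":0}]}}

```text
time_s: 5.8
tcp_pos: [0.6111, -0.0118, 0.1266]
eef_rot: [-179.9, 0.0, -102.6]
contact_force: [0.6, 0.7, 0.4]
gripper_width: 0.0139
gripper_force: 35.0
```

Request:
{"name": "send_rows", "arguments": {"moves": [{"slide":[0,0,-0.1],"turn":0,"gripper":0},{"slide":[0,0,-0.2],"turn":0,"gripper":0},{"slide":[0,0,-0.35],"turn":0,"gripper":0},{"slide":[0,0,-0.5],"turn":0,"gripper":0},{"slide":[0,0,-0.5],"turn":0,"gripper":0}]}}

```text
time_s: 6.22
tcp_pos: [0.6137, -0.0117, 0.2069]
eef_rot: [-179.4, 0.2, -102.5]
contact_force: [-0.0, -0.4, -0.2]
gripper_width: 0.0142
gripper_force: 35.0
```

Run:
```python
from h import *
go([.441,-.335,.20])
d=snap('scene','scene2.png')
for n in('plug','tray'):
    print(n,[(np.round(x['location'],4).tolist(),round(x['p'],2)) for x in optics.look_for('scene',n)])
```

```text
t 6.2167 tcp [ 0.6137 -0.0117  0.2069] rpy [-1.7942e+02  1.6000e-01 -1.0253e+02] j [ 17.  15. -10.   0. -65. -30.] F [-0.  -0.4 -0.2] w 0.0142
slide [2.354 0.657 0.033] turn None
plug [([0.5561, -0.1741, 0.0604], 0.96), ([0.4894, 0.0671, 0.0329], 0.73), ([0.6143, -0.0148, 0.1936], 0.62), ([0.6317, 0.1187, 0.0376], 0.6)]
tray [([0.4426, -0.3405, 0.0042], 0.89), ([0.6777, -0.034, 0.0469], 0.32)]
```

View pics/scene2.png

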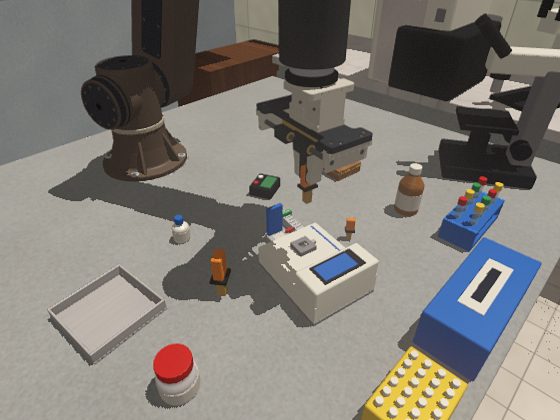

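The plug is out and held, and the socket is empty. Next I'm carrying it to the tray.

Request:
{"name": "send_rows", "arguments": {"moves": [{"slide":[0.15,0.04,0],"turn":0,"gripper":0},{"slide":[0.35,0.1,0],"turn":0,"gripper":0},{"slide":[0.55,0.16,0],"turn":0,"gripper":0},{"slide":[0.78,0.22,0],"turn":0,"gripper":0},{"slide":[1,0.28,0],"turn":0,"gripper":0}]}}

```text
time_s: 6.78
tcp_pos: [0.5354, -0.15, 0.1992]
eef_rot: [180.0, -0.0, -102.5]
contact_force: [0.5, -0.3, 0.4]
gripper_width: 0.0139
gripper_force: 35.0
```

Request:
{"name": "send_rows", "arguments": {"moves": [{"slide":[0.2,0.06,0],"turn":0,"gripper":0},{"slide":[0.4,0.11,0],"turn":0,"gripper":0},{"slide":[0.6,0.17,0],"turn":0,"gripper":0},{"slide":[0.8,0.22,0],"turn":0,"gripper":0},{"slide":[1,0.28,0],"turn":0,"gripper":0}]}}

```text
time_s: 7.2
tcp_pos: [0.4618, -0.2874, 0.1993]
eef_rot: [180.0, -0.0, -102.6]
contact_force: [1.0, -1.0, 0.1]
gripper_width: 0.0135
gripper_force: 35.0
```

Run:
```python
from h import *
go([.441,-.336,.10],-130)
```

```text
t 7.2 tcp [ 0.4618 -0.2874  0.1993] rpy [ 1.7997e+02 -1.0000e-02 -1.0258e+02] j [-11.   9. -18.   0. -62.  -1.] F [ 1.  -1.   0.1] w 0.0135
slide [0.346 0.064 0.662] turn 0.3046852419390013
```

Request:
{"name": "send_rows", "arguments": {"moves": [{"slide":[0.12,0.02,0],"turn":0.07,"gripper":0},{"slide":[0.24,0.05,0],"turn":0.14,"gripper":0},{"slide":[0.34,0.06,0.1],"turn":0.21,"gripper":0},{"slide":[0.34,0.06,0.25],"turn":0.28,"gripper":0},{"slide":[0.34,0.06,0.45],"turn":0.3,"gripper":0}]}}

```text
time_s: 7.62
tcp_pos: [0.4434, -0.3355, 0.1328]
eef_rot: [-179.8, 0.0, -130.0]
contact_force: [0.5, -0.5, -0.8]
gripper_width: 0.0137
gripper_force: 35.0
```

Request:
{"name": "send_rows", "arguments": {"moves": [{"slide":[0,0,0.1],"turn":0,"gripper":0},{"slide":[0,0,0.2],"turn":0,"gripper":0},{"slide":[0,0,0.3],"turn":0,"gripper":0},{"slide":[0,0,0.4],"turn":0,"gripper":0},{"slide":[0,0,0.4],"turn":0,"gripper":0}]}}

```text
time_s: 8.03
tcp_pos: [0.4408, -0.3332, 0.0689]
eef_rot: [179.7, -0.1, -129.6]
contact_force: [-1.2, 0.5, -1.4]
gripper_width: 0.0138
gripper_force: 35.0
```

Run:
```python
from h import *
go([.441,-.336,.0515],-130)
```

```text
t 8.0333 tcp [ 0.4408 -0.3332  0.0689] rpy [ 1.7970e+02 -9.0000e-02 -1.2962e+02] j [-17.  18. -26.  -0. -46. -23.] F [-1.2  0.5 -1.4] w 0.0138
slide [ 0.013 -0.014  0.116] turn 0.004173752739509951
```

Request:
{"name": "send_rows", "arguments": {"moves": [{"slide":[0,0,0.03],"turn":0,"gripper":0},{"slide":[0,0,0.06],"turn":0,"gripper":0},{"slide":[0,0,0.085],"turn":0,"gripper":0},{"slide":[0,0,0.1],"turn":0,"gripper":0},{"slide":[0,0,0.105],"turn":0,"gripper":0}], "newtons": 15}}

```text
time_s: 8.45
tcp_pos: [0.4429, -0.334, 0.0564]
eef_rot: [-180.0, 0.0, -129.6]
contact_force: [-0.3, 0.4, -1.2]
gripper_width: 0.0137
gripper_force: 15.0
```

Request:
{"name": "send_rows", "arguments": {"moves": [{"slide":[0,0,0.003],"turn":0,"gripper":0},{"slide":[0,0,0.006],"turn":0,"gripper":0},{"slide":[0,0,0.009],"turn":0,"gripper":0},{"slide":[0,0,0.012],"turn":0,"gripper":0},{"slide":[0,0,0.012],"turn":0,"gripper":0}]}}

```text
time_s: 8.87
tcp_pos: [0.4429, -0.334, 0.0546]
eef_rot: [-180.0, 0.0, -129.6]
contact_force: [-1.0, -0.6, -1.3]
gripper_width: 0.0136
gripper_force: 15.0
```

Request:
{"name": "send_rows", "arguments": {"moves": [{"slide":[0,0,0.004],"turn":0,"gripper":0},{"slide":[0,0,0.008],"turn":0,"gripper":0},{"slide":[0,0,0.012],"turn":0,"gripper":0},{"slide":[0,0,0.016],"turn":0,"gripper":0},{"slide":[0,0,0.016],"turn":0,"gripper":0}], "newtons": 8}}

```text
time_s: 9.28
tcp_pos: [0.4428, -0.334, 0.0519]
eef_rot: [180.0, -0.0, -129.6]
contact_force: [0.0, 0.2, -0.0]
gripper_width: 0.0136
gripper_force: 8.0
```

Request:
{"name": "send_rows", "arguments": {"moves": [{"slide":[0,0,0.003],"turn":0,"gripper":0},{"slide":[0,0,0.006],"turn":0,"gripper":0},{"slide":[0,0,0.009],"turn":0,"gripper":0},{"slide":[0,0,0.012],"turn":0,"gripper":0},{"slide":[0,0,0.012],"turn":0,"gripper":0}]}}

```text
time_s: 9.7
tcp_pos: [0.4432, -0.3343, 0.0514]
eef_rot: [-179.9, -0.0, -129.6]
contact_force: [-1.7, 1.9, 10.5]
gripper_width: 0.0142
gripper_force: 8.0
```

Contact with the tray floor. I'm releasing gently, then rising.

Request:
{"name": "send_rows", "arguments": {"moves": [{"slide":[0,0,0],"turn":0,"gripper":0.22},{"slide":[0,0,0],"turn":0,"gripper":0.3},{"slide":[0,0,0],"turn":0,"gripper":0.4},{"slide":[0,0,0],"turn":0,"gripper":0.5},{"slide":[0,0,0],"turn":0,"gripper":0.5}]}}

```text
time_s: 10.12
tcp_pos: [0.4428, -0.334, 0.0501]
eef_rot: [180.0, -0.0, -129.6]
contact_force: [0.0, 0.2, -0.5]
gripper_width: 0.0404
gripper_force: 0.0
```

Request:
{"name": "send_rows", "arguments": {"moves": [{"slide":[0,0,-0.1],"turn":0,"gripper":0.5},{"slide":[0,0,-0.3],"turn":0,"gripper":0.5},{"slide":[0,0,-0.5],"turn":0,"gripper":0.5},{"slide":[0,0,-0.7],"turn":0,"gripper":0.5},{"slide":[0,0,-0.9],"turn":0,"gripper":0.5}]}}

```text
time_s: 10.53
tcp_pos: [0.4426, -0.3339, 0.1866]
eef_rot: [180.0, -0.0, -129.6]
contact_force: [0.6, -0.4, -0.3]
gripper_width: 0.044
gripper_force: 0.0
```

Run:
```python
from h import *
d=snap('scene','scene3.png')
print([(np.round(x['location'],4).tolist(),round(x['p'],2)) for x in optics.look_for('scene','plug')])
i=cv2.imread('pics/scene3.png')[210:370,20:240]
cv2.imwrite('pics/crop3.png',cv2.resize(i,None,fx=3,fy=3,interpolation=cv2.INTER_CUBIC))
go(rp(-.1,0,.2),-102.53)
```

```text
[([0.555, -0.1743, 0.0643], 0.85), ([0.6298, 0.119, 0.034], 0.72), ([0.4441, -0.3316, 0.0534], 0.68)]
t 10.6333 tcp [ 0.4455 -0.3354  0.1907] rpy [-1.7951e+02  1.1000e-01 -1.2954e+02] j [-17.  11. -18.   0. -61. -23.] F [ 0.5 -0.9 -1. ] w 0.0437
slide [-2.054  1.141 -0.068] turn -0.300155603017423
```

View pics/crop3.png

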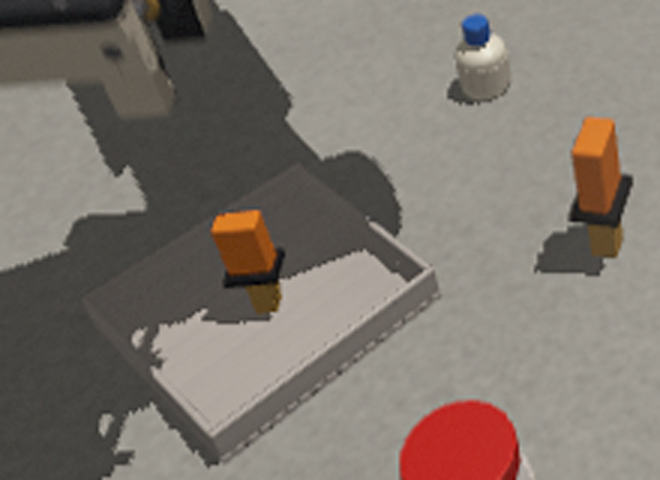

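The plug stands free in the middle of the tray, at about (245,260) in the crop. Now I'm moving to the handle.

Request:
{"name": "send_rows", "arguments": {"moves": [{"slide":[-0.2,0.11,0],"turn":-0.06,"gripper":0.4},{"slide":[-0.4,0.22,0],"turn":-0.12,"gripper":0.4},{"slide":[-0.6,0.33,0],"turn":-0.18,"gripper":0.4},{"slide":[-0.8,0.44,0],"turn":-0.24,"gripper":0.4},{"slide":[-1,0.55,0],"turn":-0.3,"gripper":0.4}]}}

```text
time_s: 11.05
tcp_pos: [0.4747, -0.1644, 0.185]
eef_rot: [180.0, 0.0, -102.4]
contact_force: [0.8, -0.6, -0.2]
gripper_width: 0.0352
gripper_force: 0.0
```

Run:
```python
from h import *
go(rp(-.1,0,.15),-102.53)
```

```text
t 11.05 tcp [ 0.4747 -0.1644  0.185 ] rpy [ 179.99    0.   -102.36] j [  3.   6. -24.  -0. -60. -16.] F [ 0.8 -0.6 -0.2] w 0.0352
slide [-1.193  0.023  0.233] turn 0.0019255272912737887
```

Request:
{"name": "send_rows", "arguments": {"moves": [{"slide":[-0.2,0.01,0],"turn":0,"gripper":0.4},{"slide":[-0.4,0.01,0],"turn":0,"gripper":0.4},{"slide":[-0.6,0.02,0],"turn":0,"gripper":0.4},{"slide":[-0.8,0.02,0],"turn":0,"gripper":0.4},{"slide":[-1,0.02,0],"turn":0,"gripper":0.4}]}}

```text
time_s: 11.47
tcp_pos: [0.5045, -0.0172, 0.185]
eef_rot: [180.0, 0.0, -102.6]
contact_force: [0.6, 0.3, -1.1]
gripper_width: 0.0353
gripper_force: 0.0
```

Request:
{"name": "send_rows", "arguments": {"moves": [{"slide":[-0.1,0,0],"turn":0,"gripper":0.4},{"slide":[-0.19,0,0.05],"turn":0,"gripper":0.4},{"slide":[-0.19,0,0.15],"turn":0,"gripper":0.4},{"slide":[-0.19,0,0.23],"turn":0,"gripper":0.4},{"slide":[-0.19,0,0.23],"turn":0,"gripper":0.4}]}}

```text
time_s: 11.88
tcp_pos: [0.509, 0.0088, 0.1477]
eef_rot: [179.7, -0.1, -102.6]
contact_force: [-0.3, -0.4, -0.4]
gripper_width: 0.0352
gripper_force: 0.0
```

Run:
```python
from h import *
go(rp(-.1,0,.053),-102.53)
d=snap('wrist','wrist3.png'); print('handle top',proj(d,rp(-.1,0,.085)))
go(rp(-.1,0,.053),-102.53)
```

```text
t 11.8833 tcp [0.509  0.0088 0.1477] rpy [ 1.7975e+02 -1.2000e-01 -1.0261e+02] j [ 23.   9. -26.  -0. -55. -36.] F [-0.3 -0.4 -0.4] w 0.0352
slide [-0.018 -0.004  0.631] turn -0.0008989942631356169
handle top [278.5650443  225.73008243]
t 11.9333 tcp [0.5097 0.0086 0.1491] rpy [ 1.7982e+02 -1.1000e-01 -1.0261e+02] j [ 23.   9. -26.  -0. -55. -36.] F [-0.3 -0.3  0.3] w 0.0348
slide [-0.018  0.002  0.64 ] turn -0.0008905743034252585
```

View pics/wrist3.png

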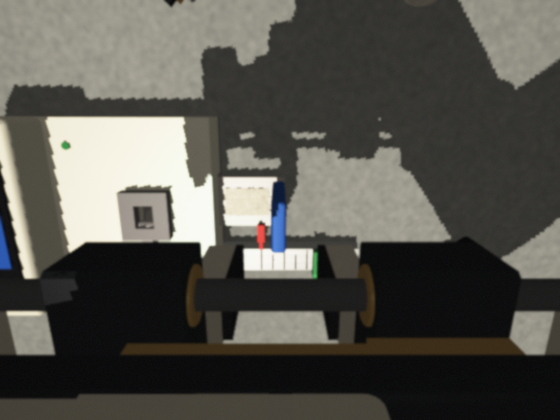

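The handle (278,215) is centred between the fingers. I'm descending to grip it.

Request:
{"name": "send_rows", "arguments": {"moves": [{"slide":[-0.02,0,0.15],"turn":0,"gripper":0.4},{"slide":[-0.02,0,0.3],"turn":0,"gripper":0.4},{"slide":[-0.02,0,0.45],"turn":0,"gripper":0.4},{"slide":[-0.02,0,0.58],"turn":0,"gripper":0.4},{"slide":[-0.02,0,0.64],"turn":0,"gripper":0.4}], "newtons": 50}}

```text
time_s: 12.35
tcp_pos: [0.5106, 0.0113, 0.053]
eef_rot: [179.9, -0.1, -102.6]
contact_force: [-0.7, 0.3, 0.0]
gripper_width: 0.035
gripper_force: 0.0
```

Request:
{"name": "send_rows", "arguments": {"moves": [{"slide":[0,0,0],"turn":0,"gripper":0.3},{"slide":[0,0,0],"turn":0,"gripper":0},{"slide":[0,0,0],"turn":0,"gripper":0},{"slide":[0,0,0],"turn":0,"gripper":0},{"slide":[0,0,0],"turn":0,"gripper":0}], "newtons": 50}}

```text
time_s: 12.77
tcp_pos: [0.5111, 0.0123, 0.0559]
eef_rot: [180.0, 0.0, -102.6]
contact_force: [-5.9, 2.2, 4.2]
gripper_width: 0.0098
gripper_force: 50.0
```

Run:
```python
from h import *
go(rp(-.148,0,.053),-102.53)
```

```text
t 12.7667 tcp [0.5111 0.0123 0.0559] rpy [ 1.7998e+02  5.0000e-02 -1.0263e+02] j [ 23.  16. -32.  -0. -42. -36.] F [-5.9  2.2  4.2] w 0.0098
slide [0.01  0.327 0.019] turn -0.001065019539138095
```

Request:
{"name": "send_rows", "arguments": {"moves": [{"slide":[0,0.05,0],"turn":0,"gripper":0},{"slide":[0,0.12,0],"turn":0,"gripper":0},{"slide":[0,0.2,0],"turn":0,"gripper":0},{"slide":[0,0.27,0],"turn":0,"gripper":0},{"slide":[0,0.31,0],"turn":0,"gripper":0}]}}

```text
time_s: 13.18
tcp_pos: [0.4675, 0.0222, 0.0559]
eef_rot: [-179.8, 0.1, -102.6]
contact_force: [10.4, -8.3, -8.0]
gripper_width: 0.0095
gripper_force: 50.0
```

Request:
{"name": "send_rows", "arguments": {"moves": [{"slide":[0,0,0],"turn":0,"gripper":0},{"slide":[0,0,0],"turn":0,"gripper":0},{"slide":[0,0,0],"turn":0,"gripper":0},{"slide":[0,0,0],"turn":0,"gripper":0},{"slide":[0,0,0],"turn":0,"gripper":0}]}}

```text
time_s: 13.6
tcp_pos: [0.4683, 0.022, 0.0559]
eef_rot: [-179.8, 0.1, -102.6]
contact_force: [9.6, -7.8, -6.4]
gripper_width: 0.0097
gripper_force: 50.0
```

Run:
```python
from h import *
go(rp(-.148,0,.053),-102.53)
out=[]
for c in('wrist','top','scene'):
    d=snap(c,c+'4.png'); p,m=proj(d,rp(-.133,.041,.022)),proj(d,rp(-.1335,.0425,.027))
    print(c,p,m)
    u,v=np.round((p+m)/2).astype(int); k=14 if c!='wrist' else 40
    i=cv2.copyMakeBorder(d['img'][:,:,::-1],80,80,80,80,cv2.BORDER_CONSTANT)[v+80-k:v+80+k,u+80-k:u+80+k]
    out.append(cv2.resize(i,(260,260),interpolation=cv2.INTER_NEAREST)); print('crop origin',u-k,v-k,'scale',130/k)
cv2.imwrite('pics/crop4.png',np.hstack(out))
```

```text
t 13.6 tcp [0.4683 0.022  0.0559] rpy [-1.7976e+02  7.0000e-02 -1.0255e+02] j [ 27.  12. -38.   0. -40. -40.] F [ 9.6 -7.8 -6.4] w 0.0097
slide [0.011 0.035 0.019] turn -0.0002758835926228029
wrist [263.46040195 297.62689415] [263.91076977 304.19060403]
crop origin 224 261 scale 3.25
top [253.23994851 229.94159035] [252.4695806  229.82045259]
crop origin 239 216 scale 9.285714285714286
scene [280.17485547 215.06364314] [280.60467546 212.95979636]
crop origin 266 200 scale 9.285714285714286
```

View pics/crop4.png

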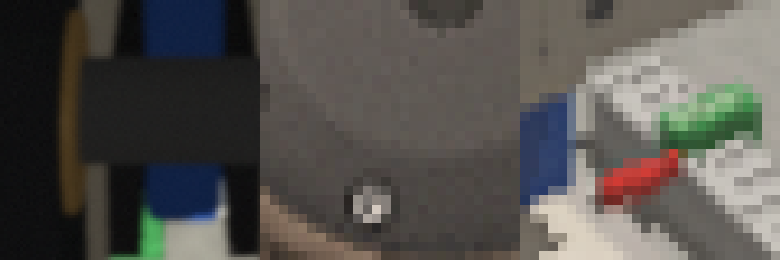

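The wrist and top cameras are blocked, but the scene crop shows the red pointer tip at the clip's near end. I'll quantify the gap by colour.

```bash
cat > m.py <<'E'
from h import *
from scipy.optimize import least_squares
def L(f): return dict(np.load('pics/'+f+'.png.npz'))
def mask(d,col,c,k):
    h=cv2.cvtColor(d['img'],cv2.COLOR_RGB2HSV).astype(int); H,S,V=h[...,0],h[...,1],h[...,2]
    m=(S>110)&(V>50)&(((H>45)&(H<80)) if col=='g' else ((H<6)|(H>174)))
    v,u=np.nonzero(m); s=(abs(u-c[0])<k)&(abs(v-c[1])<k); return np.c_[u,v][s]
def clip(d,k):
    P=mask(d,'g',proj(d,rp(-.1335,.054,.02)),k)
    def cen(x,y):
        pts=np.array([proj(d,rp(x+a,y+b,z)) for a in(-.005,.005) for b in(-.012,.012) for z in(.018,.027)])
        M=cv2.moments(cv2.convexHull(pts.astype(np.float32))); return np.array([M['m10'],M['m01']])/M['m00']
    return len(P),np.round(least_squares(lambda q:cen(*q)-P.mean(0),[-.13,.054],x_scale=.01,diff_step=1e-3).x*1e3,1)
def ptr(d,x0,k):
    P=mask(d,'r',proj(d,rp(x0,.036,.022)),k)
    t=READER; Q=[]
    for u,v in P:
        q=atz(d,u,v,.021)[:2]-t[:2]; c,s=np.cos(t[2]),np.sin(t[2]); Q.append([c*q[0]+s*q[1],-s*q[0]+c*q[1]])
    Q=np.array(Q)*1e3; top=Q[Q[:,1]>Q[:,1].max()-5]
    return len(P),'mean',Q.mean(0).round(1),'tip',top.mean(0).round(1)
if __name__=='__main__':
    for f,k in(('top1',14),('wrist1',25),('wrist3',40),('scene1',18)):
        d=L(f); print(f,'clip',clip(d,k),'ptr',ptr(d,-.085,k))
    d=L('scene4'); print('scene4',clip(d,18),ptr(d,-.13,18))
E
python3 m.py
```

```text
top1 clip (15, array([-134.5,   55.6])) ptr (22, 'mean', array([-83.9,  30. ]), 'tip', array([-83. ,  38.8]))
wrist1 clip (91, array([-133.3,   56.4])) ptr (131, 'mean', array([-84.7,  30.8]), 'tip', array([-84.8,  39.6]))
wrist3 clip (118, array([-132. ,   57.5])) ptr (198, 'mean', array([-84.6,  30.4]), 'tip', array([-84.4,  39.4]))
scene1 clip (15, array([-130.3,   56.8])) ptr (32, 'mean', array([-81.8,  30.3]), 'tip', array([-82.6,  39.3]))
scene4 (18, array([-130.5,   55.9])) (30, 'mean', array([-125.3,   30.9]), 'tip', array([-126.2,   40.7]))
```

Request:
{"name": "send_rows", "arguments": {"moves": [{"slide":[0,0.01,0],"turn":0,"gripper":0},{"slide":[0,0.02,0],"turn":0,"gripper":0},{"slide":[0,0.031,0],"turn":0,"gripper":0},{"slide":[0,0.031,0],"turn":0,"gripper":0},{"slide":[0,0.031,0],"turn":0,"gripper":0}]}}

```text
time_s: 14.17
tcp_pos: [0.4638, 0.0231, 0.0559]
eef_rot: [-179.8, 0.1, -102.6]
contact_force: [10.6, -7.0, -6.5]
gripper_width: 0.0096
gripper_force: 50.0
```

Run:
```python
from m import *
for i in(5,6):
    d=snap('scene',f'scene{i}.png'); print(clip(d,18),ptr(d,-.133,18))
go(rp(-.148,0,.053),-102.53); print(get_state()['gripper_force'])
cv2.imwrite('pics/crop5.png',cv2.resize(d['img'][190:390,60:340,::-1],None,fx=2.8,fy=2.8,interpolation=cv2.INTER_CUBIC))
print('plug',[(np.round(x['location'],3).tolist(),round(x['p'],2)) for x in optics.look_for('scene','plug')])
```

```text
(15, array([-131.1,   57. ])) (29, 'mean', array([-130.1,   30.8]), 'tip', array([-130.5,   40.9]))
(16, array([-130.7,   56.6])) (30, 'mean', array([-129.9,   30.7]), 'tip', array([-130.5,   40.9]))
t 14.2667 tcp [0.4639 0.023  0.0559] rpy [-1.7976e+02  7.0000e-02 -1.0255e+02] j [ 27.  12. -38.   0. -40. -40.] F [10.2 -8.2 -6.8] w 0.0098
slide [0.011 0.005 0.019] turn -0.00027076130111127996
50.01963794231415
plug [([0.447, -0.334, 0.049], 0.92), ([0.633, 0.121, 0.035], 0.75), ([0.554, -0.177, 0.065], 0.63)]
```

View pics/crop5.png

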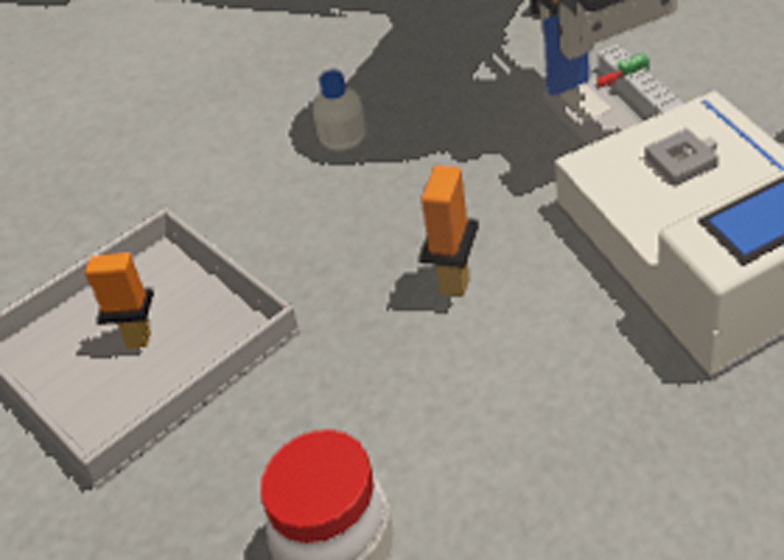

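The pointer (610,78) is level with the clip (632,65) to within about 1 mm. The plug stands in the tray and the slide is held steady, so I'm handing in.

```bash
python3 -c "
from plant import order
print(order.close_job())"
```

```text
the job is handed in; nothing more can be done
None
```

Job handed in, no verdict was returned: the plug stands released in the tray, and the gripper is holding the slide (50 N grip) with the pointer about 0.5 mm from the clip's white line by the camera.

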